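# Set the tank stand's stop screw to the setting block

## Task

The rubber-footed stop screw of the tank stand is backed off. Slide the aluminium setting block under it, turn the screw down with the red T-handle driver that stands in its head until the block just drags lightly under the foot, then draw the block back out towards its knob end, against that drag, and leave it lying flat on the stand's plate, clear of the foot. Do not knock over the paint bottles.

Things in the scene. Friction and masses are not known exactly. Their poses are not given: they have to be found in the camera images.
- stand: Bench stand for a motorcycle tank, fixed. Origin: on the stop screw's vertical axis at bench level; z up, x away from the robot (within its yaw). A flat dark steel rest plate, 10 mm thick, spans x = -200 to +50, y = -60 to +60 mm. A black padded spine, its top 141 mm above the bench, runs from y = 125 to 365 mm, with a cross bar 150 mm long (x) and rubber pucks at y = 345.
- stop_arm (a point): middle of the top of the stand's blue arm, on the screw axis, 96 mm above the bench. The arm is 32 mm wide (stand's x), spans y = -88 to +22 mm, its underside is 68 mm above the bench, and a 40 mm square blue post at y = -68 carries it. The stop screw goes down through it; the throat below is open to -x, +x and +y.
- foot: the stop screw's black rubber foot (20 mm across, 12 mm tall, rounded rim, flat face 13 mm across). Origin: centre of its flat underside. It does not turn with the screw. It is springy: pushed up it gives 1 mm per 5 N, up to 3 mm, then is solid; it springs back when freed.
- tdriver (a joint): turn of the T-handle driver and stop screw in rad, clockwise from above positive, 0 to 25. Clockwise lowers the foot 4 mm per turn (right-hand thread); at 0 the foot's face is 44 mm above the bench. It starts 3 to 8 mm above block height. Stiff thread (0.06 N m), stays where left. The driver is clipped into the screw's head, sinks with it and cannot be lifted out.
- bar_end (a point): middle of one 18 mm ball end of the driver's red cross bar: level, 11 mm thick, 90 mm between its two like ball ends, centred on the screw axis. At joint 0 it is 165 mm above the bench (it sinks with the screw) and this end points along the stand's +x. An 18 mm hub reaches 15 mm below the bar's middle line, then a 10 mm shank. Push it round or grip and twist.
- block: loose aluminium setting block, 130 (x) x 32 (y) x 25 mm high (z), about 0.3 kg, with a yellow band, lying on the plate on the stop's near side. Origin: centre of its underside. A brass knob stands on it at x = -53 mm: 15 mm stem with a 20 mm cap, from 25 to 53 mm above the underside. The plain end (+x) goes under the stop.
- block_knob (a point): on the block's knob, on its axis, 39 mm above the block's underside: where to grip or hook it
- block_end (a point): middle of the top edge of the block's plain end (x = +65, z = 25 mm of the block's axes)
- white_bottle: small white paint bottle with white cap and paper label, 38 mm across, 85 mm tall, origin under its centre; to be left standing
- blue_bottle: small clear paint bottle with black cap and blue label, 38 mm across, 110 mm tall, origin under its centre; to be left standing
- red_bottle: small white paint bottle with white cap and red label, 38 mm across, 85 mm tall, origin under its centre; to be left standing
Mind the look-alikes: they are no part of the job. What is shaped like the block but green or pink is not meant.

How it is judged:
On the way:
1. the block is drawn or slid under the stop's foot with a light drag: moving while the foot presses on it with 0.5 to 15 N (contact force between foot and block between 0.5 and 15 N and linear speed of block above 0.005 m/s), for 0.1 s.
At the end, for the whole second after the job is handed in: The foot's face stands between block height and 2.5 mm lower (32.5 to 35.1 mm above the bench), so that the block drags lightly; the block lies flat and at rest on the plate, on the stand's -x side, its plain end at least 12 mm short of the screw's axis, clear of the foot (z of foot in the frame of stand between 0.0325 and 0.0351 m and x of block_end in the frame of stand below -0.012 m and angle between block's own z axis and vertical below 0.08 rad and z of block in the frame of stand between 0.008 and 0.0125 m and x of block in the frame of stand above -0.2 m and linear speed of block below 0.01 m/s and contact force between foot and anything else below 0.1 N); the robot touches nothing.
It fails at once if a paint bottle is knocked over (angle between any of white_bottle, blue_bottle, red_bottle's own z axis and vertical above 0.6 rad).
It also fails if it takes over 64 s, if anything falls off the work surface, if the arm or the gripper's body presses on something with over 40 N, if the wrist force passes 120 N, or if a joint passes its speed limit or range.

## Robot

A 6-joint arm with a two-finger parallel gripper is mounted at the origin on the work surface. World frame = base frame: x ahead of the robot, y to its left, z up, the work surface at z = 0. Lengths are in m, angles in rad, forces in N, time in s.
With the tool pointing down it reaches from about 0.35 to 0.775 m from the base axis. Payload 5.5 kg.
Tool frame: the origin (TCP) lies at the very end of the fingers, on their centre line; the grasp point (between the pads) lies 19 mm behind it (env.grip_point_offset is the distance from the TCP to the grasp point, in m); z points along the fingers, y is the line along which they close (so a half turn about z gives the same grasp; the last joint's range is limited). The gripper opens to 85 mm and grips with 20 to 120 N. Pads are 22 mm wide; open, the fingers measure 114 mm over their backs; the gripper's body (76 mm by 85 mm) begins 54 mm behind the grasp point. The pads swing forward as they close: fully open they stand 13 mm farther back than shut.
Start: joints at [1.199, 0.313, 0.046, 1.304, 0, 1.431], TCP at [0.132, 0.56, 0.231] pointing down, gripper open.
Joint ranges: [-2.76, 2.76], [-0.86, 1.69], [-1.03, 1.26], [-2.2, 2.34], [-1.47, 1.5], [-3.14, 3.14]. Speed limits (rad/s): [2.57, 2.57, 3.14, 3.14, 3.14, 3.14].

## Interface

Orientations are given as a unit quaternion [w, x, y, z].
In Python, from workcell import sensors, imaging, workorder, env gives the robot as it stands.
- The arm moves only by the shell command python3 -m handwheel 'ROWS' [FORCE]. ROWS is JSON, a list of rows, each a list of 5 numbers: the shift along the tool's x, y, z in mm, then the turn about the tool's z in rad, then the opening, from 0 (shut) to 1 (fully open). A call has 1 to 8 rows; each row is the pose to reach, as a shift and turn from the pose commanded when the call began, along the tool's axes at that moment; what a row does not reach only later rows make up. A row lasts 1/10 s, in which the tool goes at most 50 mm and 8.59 degrees, less where a joint would pass 70% of its speed; a pose out of reach is approached as far as the arm can. A call with a gripper value outside its range is refused whole. The fingers move at their own pace and stop on an object; FORCE is the grip in N (left out, the last holds). Time passes only in rows, so rows that repeat a pose let the fingers close. It gives the time, the measured TCP pose, the force, the opening and the grip force at its end, in the units of the state.
- sensors.get_state(): the state, without advancing time (a new reading comes with each control period).
- imaging.read_camera(name): name is "scene" or "top" or "wrist"; returns a dict with "color" (384x512x3 uint8, blue, green, red), "z_map" (384x512 float32, m along the optical axis (not along the pixel's ray), 0 where there is no reading), "fx", "fy", "cx", "cy" (pixels), "k1" (the pictures are not rectified: a ray, as slopes to the right and down, at radius r is drawn at 1 + k1 r^2 times it, then the intrinsics apply), "xyz" and "rotation" of the camera in the world. Camera axes: x right, y down, z forward; pixel columns grow to the right and rows downward; lengths in m; the calibration is good to about 2 mm. A picture is of the moment at which its call begins.
- workorder.hand_in(): hands the job in; it is judged then, once.
The state is a dict: "clock": time; "joint_pos": joint angles; "qvel": joint speeds; "tau": joint torques, N m; "tcp_pos": TCP position; "orientation": TCP orientation; "wrist_force": force on the tool from outside, world axes, zero at the start; "ft_torque": the same for the moment, N m; "finger_gap": finger opening in m; "grip_force": force on a finger pad.
Only numpy, scipy, OpenCV 4.12 (cv2) and the standard library are available. Lean on these libraries where they do the work, as an engineer would, in place of code of your own. Each camera call takes 0.05 s, during which the arm holds its last target. There are 200 camera calls.

## Working session

There is one attempt and no reset: what is moved stays moved. The work goes in short steps, Python scripts to look and compute and a shell command to move; the robot and the scene stay as the last step left them, time stands still between calls to the robot, and variables do not carry over. Pictures are saved under pics/ and viewed, at most 10 in all, crops included, and the job is handed in when it is done.

```bash
ls; mkdir -p pics
cat > h.py <<'E'
import numpy as np, cv2, pickle
from workcell import sensors, imaging, workorder, env
def grab(name):
    c=imaging.read_camera(name); pickle.dump(c,open(f'{name}.pkl','wb')); return c
def load(name): return pickle.load(open(f'{name}.pkl','rb'))
def R_of(c):
    r=np.array(c['rotation'],float)
    if r.size==9: return r.reshape(3,3)
    from scipy.spatial.transform import Rotation as Ro
    return Ro.from_quat(r[[1,2,3,0]]).as_matrix()
def ray(c,u,v):
    xd=(u-c['cx'])/c['fx']; yd=(v-c['cy'])/c['fy']; x,y=xd,yd
    for _ in range(20):
        s=1+c['k1']*(x*x+y*y); x,y=xd/s,yd/s
    return R_of(c)@np.array([x,y,1.])
def at_z(c,u,v,z):
    d=ray(c,u,v); o=np.array(c['xyz']); return o+d*(z-o[2])/d[2]
def depth(c,u,v):
    p=c['z_map'][int(v)-1:int(v)+2,int(u)-1:int(u)+2]; p=p[p>0]
    return np.array(c['xyz'])+ray(c,u,v)*np.median(p) if p.size else None
E
python3 - <<'E'
from h import *
for n in ('scene','top'):
    c=grab(n); cv2.imwrite(f'pics/{n}0.png',cv2.resize(c['color'],None,fx=1.5,fy=1.5,interpolation=cv2.INTER_CUBIC)); print(n,c['xyz'],c['rotation'],c['fx'],c['k1'])
print(sensors.get_state())
E
```

```text
pics
scene [ 1.13722939 -0.01492321  1.04400505] [-0.20525532  0.64921033  0.69886467 -0.21905334] 413.20953783770057 -0.041734980294675726
top [ 0.28153851 -0.06411675  1.38265687] [ 0.05984563 -0.69878398  0.71074525 -0.05441178] 468.4284401897889 -0.03924873433064745
{'clock': 0.1, 'joint_pos': array([ 1.19941742e+00,  3.13923494e-01,  4.50806717e-02,  1.30359242e+00,
       -5.76686203e-06,  1.43122672e+00]), 'qvel': array([-1.05982488e-03, -7.00034236e-04,  4.95320522e-03, -6.92636212e-04,
       -1.21007801e-03,  9.55352166e-05]), 'tau': array([ 2.42146110e-03, -4.81724167e+01,  2.99244457e+01,  1.27735839e-02,
       -1.63004484e-04, -1.57648350e-05]), 'tcp_pos': array([0.1319261 , 0.55919067, 0.23049419]), 'orientation': array([-2.04290843e-04,  1.15645274e-01,  9.93290239e-01, -7.93590441e-04]), 'wrist_force': array([-0.62691031, -0.13736138, -0.00632802]), 'ft_torque': array([ 0.02852368, -0.04831564, -0.02170964]), 'grip_force': 0.0, 'finger_gap': 0.08549379306041156}
```

View pics/scene0.png

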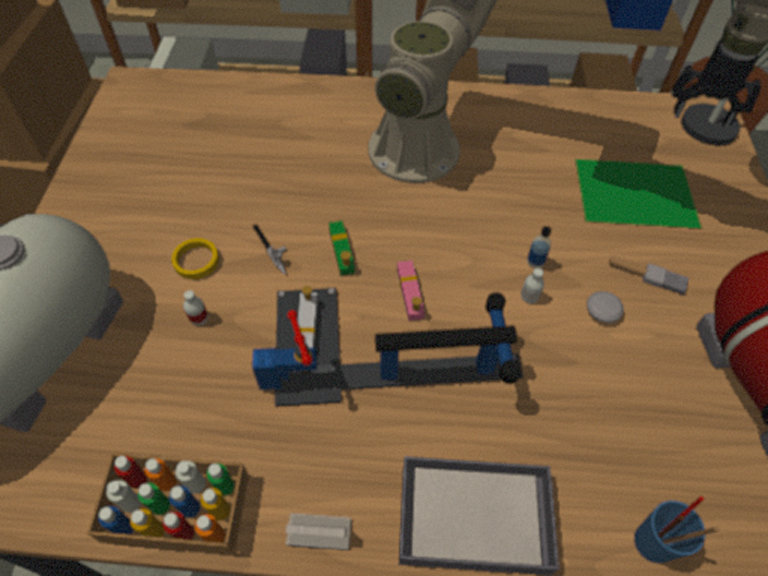

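View pics/top0.png

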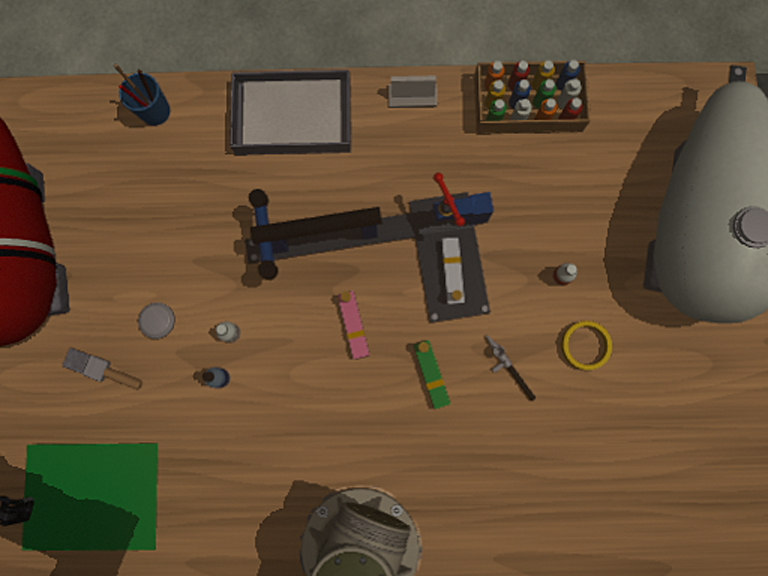

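The block is the silver one with the yellow band on the plate, at top (453,270) in the 1.5x view. The look-alikes are green (432,375), pink (353,325) and a grey box (413,92). Red bottle is at (566,273). I'll check the choice in one close crop.

Run:
```python
from h import *
c=load('top'); print(c['cx'],c['cy'])
x0,y0,w,h=265,105,75,115
im=cv2.resize(c['color'][y0:y0+h,x0:x0+w],None,fx=5,fy=5,interpolation=cv2.INTER_CUBIC)
s=load('scene'); X,Y=175,180
im2=cv2.resize(s['color'][Y:Y+96,X:X+70],None,fx=6,fy=6,interpolation=cv2.INTER_CUBIC)
H=max(im.shape[0],im2.shape[0]); o=np.zeros((H,im.shape[1]+im2.shape[1],3),np.uint8)
o[:im.shape[0],:im.shape[1]]=im; o[:im2.shape[0],im.shape[1]:]=im2
cv2.imwrite('pics/crop1.png',o); print(o.shape)
```

```text
255.99921306284477 188.2172422510074
(576, 795, 3)
```

View pics/crop1.png

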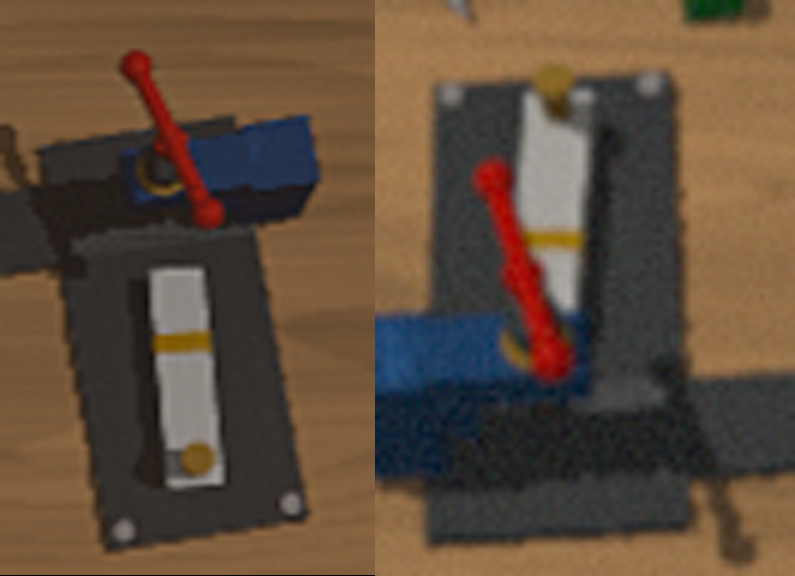

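```bash
cat > m.py <<'E'
from h import *
c=load('top')
P=lambda px,py,z: at_z(c,(px+.5)/5-.5+265,(py+.5)/5-.5+105,z)[:2]
pl=np.array([P(107,550,.01),P(310,517,.01),P(40,150,.01),P(235,118,.01)])
mod=np.array([[-.2,.06],[-.2,-.06],[.05,.06],[.05,-.06]])
a=pl-pl.mean(0); b=mod-mod.mean(0)
H=b.T@a; th=np.arctan2(H[0,1]-H[1,0],H[0,0]+H[1,1])
Rz=np.array([[np.cos(th),-np.sin(th)],[np.sin(th),np.cos(th)]])
o=pl.mean(0)-Rz@mod.mean(0)
print('stand',o,'yaw',th,'res',(pl-(mod@Rz.T+o))*1000)
e=[P(137,65,.16),P(209,212,.16)]; print('ends',e,'mid',np.mean(e,0),'len',np.linalg.norm(e[0]-e[1]),'barang',np.arctan2(*(e[0]-e[1])[::-1])-th)
bc=[P(150,270,.035),P(206,268,.035),P(222,482,.035),P(168,487,.035)]
print('block',np.array(bc)); m=np.mean(bc,0); print(m,'far',np.mean(bc[:2],0),'near',np.mean(bc[2:],0)); d=np.mean(bc[:2],0)-np.mean(bc[2:],0); print('yaw',np.arctan2(d[1],d[0]),np.linalg.norm(d))
k=P(198,458,.063); print('knob',k)
for n,p in (('block',m),('knob',k),('mid',np.mean(e,0)),('far',np.mean(bc[:2],0))): print(n,'in stand',Rz.T@(p-o)*1000)
for n,q in (('red',(566,268)),('white',(228,330))): print(n,Rz.T@(at_z(c,q[0]/1.5,q[1]/1.5,.085)[:2]-o)*1000)
E
python3 m.py
python3 - <<'E'
from h import *
c=load('top')
for n,q in (('ball',(137,65)),('ball2',(209,212)),('hub',(172,142)),('armtop',(230,150)),('blk',(180,310)),('plate',(110,400)),('cap',(198,458))):
    print(n,depth(c,q[0]/5+265,q[1]/5+105))
E
```

```text
stand [ 0.6303596  -0.17435187] yaw 0.1426298803092729 res [[ 1.58576978  1.07167004]
 [ 1.94374789 -0.31689554]
 [-2.19638187 -0.41628859]
 [-1.3331358  -0.3384859 ]]
ends [array([ 0.67346893, -0.15711693]), array([ 0.59075983, -0.19333166])] mid [ 0.63211438 -0.1752243 ] len 0.09029010217238344 barang 0.27007980540986676
block [[ 0.58787984 -0.17060661]
 [ 0.58849792 -0.20361607]
 [ 0.46125592 -0.20863828]
 [ 0.45888557 -0.17722771]]
[ 0.52412981 -0.19002217] far [ 0.58818888 -0.18711134] near [ 0.46007075 -0.192933  ]
yaw 0.0454085247382112 0.12825032817411916
knob [ 0.47153412 -0.19245312]
block in stand [-107.37857435   -0.41095589]
knob in stand [-159.7857442     4.65908623]
mid in stand [ 1.61294199 -1.11300761]
far in stand [-43.5562269   -6.63547476]
red [-146.3996468  -204.98363408]
white [-161.09367557  437.18944633]
ball [ 0.6704253  -0.15771194  0.16593016]
ball2 [ 0.58774087 -0.19356464  0.16752731]
hub [ 0.62816224 -0.17555486  0.1622482 ]
armtop [ 0.64136084 -0.21419855  0.09722121]
blk [ 0.56217825 -0.18857975  0.03559661]
plate [ 0.51363252 -0.14760604  0.01026737]
cap [ 0.4703908  -0.19357114  0.06281749]
```

```bash
cat > to.py <<'E'
import sys
from h import *
from scipy.spatial.transform import Rotation as Ro
O=np.array([.631,-.175]); TH=.143
def go(x,y,z,a):
    """world TCP target; a = angle of -toolx from world x"""
    s=sensors.get_state(); R=Ro.from_quat(np.array(s['orientation'])[[1,2,3,0]]).as_matrix()
    d=R.T@(np.array([x,y,z])-s['tcp_pos'])*1000
    cur=np.arctan2(-R[1,0],-R[0,0]); t=-(a-cur); t=(t+np.pi)%(2*np.pi)-np.pi
    print('shift',d.round(1),'turn',round(t,3),'t',s['clock'],'tcp',s['tcp_pos'].round(4),'a',round(cur,3),'q6',s['joint_pos'][5].round(2),'F',np.round(s['wrist_force'],1),'gap',round(s['finger_gap'],4),'tilt',(R[:2,2]).round(4))
def st(x,y):  # stand mm -> world
    c,s=np.cos(TH),np.sin(TH); return O+np.array([c*x-s*y,s*x+c*y])/1000
if __name__=='__main__': go(*map(float,sys.argv[1:5]))
E
python3 to.py .40 .28 .23 .045; python3 to.py .471 -.192 .15 .045
```

```text
shift [-325.  -210.1    0.8] turn -0.277 t 0.1 tcp [0.1319 0.5592 0.2305] a -0.232 q6 1.43 F [-0.6 -0.1 -0. ] gap 0.0855 tilt [-0.0006 -0.0015]
shift [-502.6 -653.1   81.4] turn -0.277 t 0.1 tcp [0.1319 0.5592 0.2305] a -0.232 q6 1.43 F [-0.6 -0.1 -0. ] gap 0.0855 tilt [-0.0006 -0.0015]
```

```bash
python3 -m handwheel '[[-40,-25,0,0,1],[-82,-53,0,-0.1,1],[-125,-80,0,-0.15,1],[-170,-110,0,-0.2,1],[-225,-145,0,-0.24,1],[-280,-180,0,-0.277,1],[-325,-210,0,-0.277,1],[-325,-210,0,-0.277,1]]'
python3 to.py .471 -.192 .15 .045
```

```text
clock: 0.9
tcp_pos: [0.4015, 0.2784, 0.2311]
orientation: [-0.0, -0.022, 1.0, -0.0]
wrist_force: [-0.2, 0.3, -0.4]
finger_gap: 0.0857
grip_force: 0.0
shift [ -48.8 -473.    81.2] turn -0.001 t 0.9 tcp [0.4015 0.2784 0.2311] a 0.044 q6 0.4 F [-0.2  0.3 -0.4] gap 0.0857 tilt [-0.0001 -0.0003]
```

```bash
python3 -m handwheel '[[-5,-45,0,0,1],[-10,-93,0,0,1],[-15,-141,0,0,1],[-20,-189,0,0,1],[-25,-237,0,0,1],[-30,-285,0,0,1],[-36,-333,0,0,1],[-40,-381,0,0,1]]' >/dev/null
python3 -m handwheel '[[-2,-40,0,0,1],[-6,-70,20,0,1],[-9,-92,50,0,1],[-9,-92,70,0,1],[-9,-92,70,0,1]]'
python3 to.py .471 -.192 .033 .045
python3 - <<'E'
from h import *
c=grab('wrist'); cv2.imwrite('pics/w1.png',cv2.resize(c['color'],None,fx=1.5,fy=1.5)); print(c['xyz'],c['cx'],c['cy'])
E
```

```text
clock: 2.2
tcp_pos: [0.4681, -0.1892, 0.1579]
orientation: [-0.003, -0.022, 1.0, 0.002]
wrist_force: [-0.6, 0.5, 0.5]
finger_gap: 0.0853
grip_force: 0.0
shift [ -3.5  -3.5 124.8] turn -0.001 t 2.2 tcp [ 0.4681 -0.1892  0.1579] a 0.044 q6 -0.59 F [-0.6  0.5  0.5] gap 0.0853 tilt [-0.006   0.0038]
[ 0.3894986  -0.19278968  0.30064689] 259.020243480868 191.1491945448045
```

View pics/w1.png

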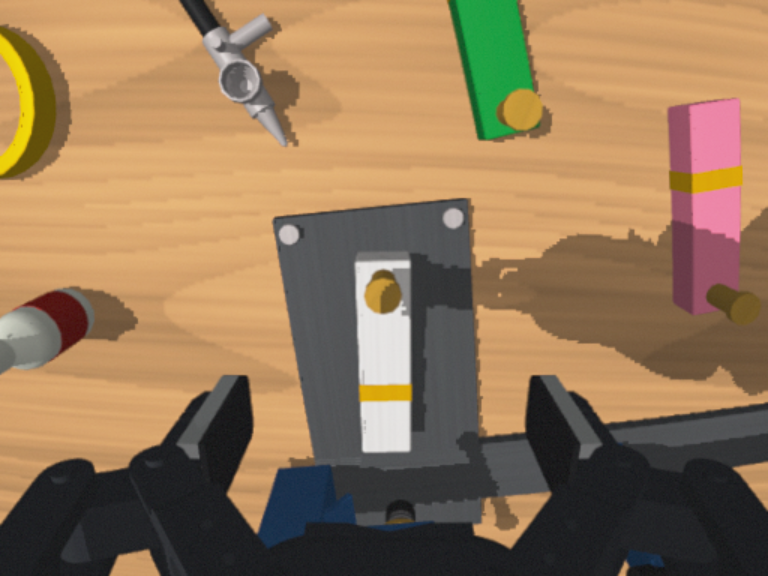

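The block lies on the plate, with the brass knob cap at (383,293) and its plain end at (362..410,452), all in 1.5x pixels. The green and pink blocks are well away from it.

```bash
python3 - <<'E'
from h import *
c=load('wrist')
A=lambda u,v,z: at_z(c,(u+.5)/1.5-.5,(v+.5)/1.5-.5,z)
print('cap',A(383,294,.063),depth(c,383/1.5,294/1.5))
e=(A(362,452,.035)+A(410,452,.035))/2; n=(A(355,262,.035)+A(411,262,.035))/2
print(e,n,np.arctan2(*(e-n)[1::-1]), np.linalg.norm(e-n))
p=[A(275,217,.01),A(469,199,.01),A(316,460,.01)]
print(p, 'yaw',np.arctan2(*(p[1]-p[0])[1::-1])-np.pi/2)
E
python3 to.py .4715 -.192 .034 .045
```

```text
cap [ 0.46847601 -0.19137966  0.063     ] [ 0.46861708 -0.19124411  0.06297167]
[ 0.5871506  -0.18500231  0.035     ] [ 0.45858017 -0.1919637   0.035     ] 0.05409175193745225 0.12875874729227446
[array([ 0.43944996, -0.25874947,  0.01      ]), array([ 0.42371311, -0.14166799,  0.01      ]), array([ 0.61502133, -0.23474678,  0.01      ])] yaw 0.1336086470317739
shift [ -2.7  -3.3 125.8] turn -0.0 t 2.25 tcp [ 0.4691 -0.1892  0.1598] a 0.045 q6 -0.59 F [1.1 0.4 0.5] gap 0.0855 tilt [-0.0037  0.0024]
```

```bash
python3 -m handwheel '[[-1,-2.5,45,0,1],[-1,-2.5,85,0,1],[-1,-2.5,110,0,1],[-1,-2.5,121,0,1],[-1,-2.5,121,0,0.5],[-1,-2.5,121,0,0],[-1,-2.5,121,0,0],[-1,-2.5,121,0,0]]' 40
python3 -m handwheel '[[0,0,0,0,0],[0,0,0,0,0],[0,0,0,0,0]]'
python3 - <<'E'
from to import *
go(*st(-148,0),.039,.143)
E
```

```text
clock: 3.05
tcp_pos: [0.4728, -0.1927, 0.0418]
orientation: [0.001, -0.023, 1.0, -0.001]
wrist_force: [0.2, -0.2, 0.5]
finger_gap: 0.0281
grip_force: 0.0
clock: 3.35
tcp_pos: [0.4725, -0.1923, 0.0415]
orientation: [0.001, -0.023, 1.0, -0.0]
wrist_force: [-1.6, 1.7, 6.0]
finger_gap: 0.0175
grip_force: 38.8
shift [-11.8  -4.3   2.6] turn -0.098 t 3.35 tcp [ 0.4725 -0.1923  0.0415] a 0.045 q6 -0.59 F [-1.6  1.7  6. ] gap 0.0175 tilt [ 0.0022 -0.0004]
```

```bash
python3 -m handwheel '[[-3,-1,0,-0.05,0],[-6,-2,0,-0.1,0],[-9,-3,0,-0.1,0],[-12,-4,0,-0.1,0],[-12,-4,0,-0.1,0]]'
python3 - <<'E'
from to import *
go(*st(-104,0),.0415,.143)
E
```

```text
clock: 3.85
tcp_pos: [0.4808, -0.1958, 0.0414]
orientation: [-0.003, -0.072, 0.997, -0.0]
wrist_force: [-11.7, -0.1, 14.2]
finger_gap: 0.0178
grip_force: 39.4
shift [-47.7  -0.9  -0.4] turn 0.001 t 3.85 tcp [ 0.4808 -0.1958  0.0414] a 0.144 q6 -0.68 F [-11.7  -0.1  14.2] gap 0.0178 tilt [-0.0056 -0.0012]
```

```bash
python3 -m handwheel '[[0,0,-1,0,0],[-3,0,-1,0,0],[-6,0,-1,0,0],[-10,0,-1,0,0],[-14,0,-1,0,0],[-18,0,-1,0,0],[-18,0,-1,0,0]]'
python3 - <<'E'
from to import *
go(*st(-104,0),.0415,.143)
c=grab('wrist'); cv2.imwrite('pics/w2.png',cv2.resize(c['color'],None,fx=1.5,fy=1.5))
E
```

```text
clock: 4.55
tcp_pos: [0.5018, -0.1931, 0.0415]
orientation: [-0.0, -0.073, 0.997, -0.0]
wrist_force: [-4.4, -0.1, 5.1]
finger_gap: 0.0177
grip_force: 39.4
shift [-26.5  -0.5   0. ] turn 0.002 t 4.55 tcp [ 0.5018 -0.1931  0.0415] a 0.145 q6 -0.66 F [-4.4 -0.1  5.1] gap 0.0177 tilt [-0.0004 -0.0005]
```

View pics/w2.png

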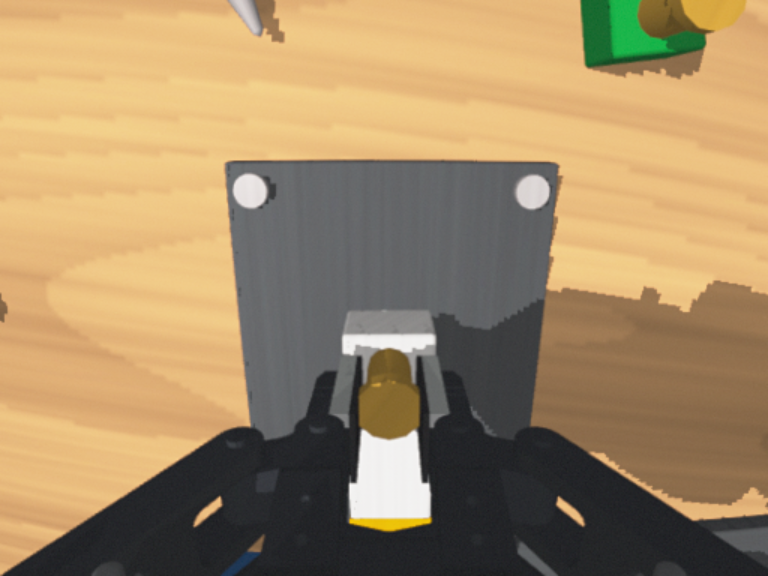

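The block is gripped, square to the plate and centred (block mid-column 390, plate mid-column 392). I'll slide it on.

```bash
python3 -m handwheel '[[-4,0,0,0,0],[-9,0,0,0,0],[-14,0,0,0,0],[-19,0,0,0,0],[-23,0,0,0,0],[-26,0,0,0,0],[-26,0,0,0,0]]'
python3 - <<'E'
from to import *
go(*st(-104,0),.0415,.143)
c=grab('top'); s=grab('scene')
im=cv2.resize(c['color'][105:220,265:340],None,fx=5,fy=5,interpolation=cv2.INTER_CUBIC)
im2=cv2.resize(s['color'][180:276,175:245],None,fx=6,fy=6,interpolation=cv2.INTER_CUBIC)
o=np.zeros((576,795,3),np.uint8); o[:575,:375]=im; o[:,375:]=im2
cv2.imwrite('pics/c2.png',o)
E
```

```text
clock: 5.3
tcp_pos: [0.5271, -0.1893, 0.0415]
orientation: [-0.0, -0.073, 0.997, -0.0]
wrist_force: [-4.6, -1.1, 6.0]
finger_gap: 0.0176
grip_force: 39.4
shift [-0.9 -0.6 -0. ] turn 0.002 t 5.3 tcp [ 0.5271 -0.1893  0.0415] a 0.145 q6 -0.63 F [-4.6 -1.1  6. ] gap 0.0176 tilt [-0.0009 -0.0004]
```

View pics/c2.png

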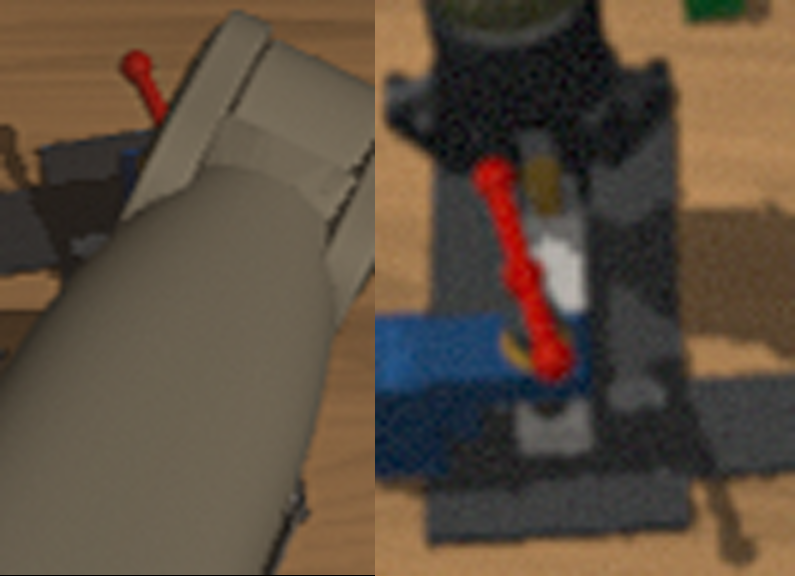

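```bash
python3 -m handwheel '[[0,0,0,0,1],[0,0,0,0,1],[0,0,0,0,1],[3,0,-20,0,1],[10,0,-60,0,1],[15,0,-105,0,1],[15,0,-150,0,1],[15,0,-195,0,1]]'
python3 to.py .6295 -.174 .235 .413
```

```text
clock: 6.2
tcp_pos: [0.5124, -0.1912, 0.2381]
orientation: [0.0, -0.073, 0.997, 0.0]
wrist_force: [1.0, -0.8, 0.9]
finger_gap: 0.0852
grip_force: 0.0
shift [-1.184e+02  1.000e-01  3.200e+00] turn -0.268 t 6.2 tcp [ 0.5124 -0.1912  0.2381] a 0.145 q6 -0.65 F [ 1.  -0.8  0.9] gap 0.0852 tilt [0.0007 0.0001]
```

```bash
python3 -m handwheel '[[-15,0,-5,-0.1,1],[-30,0,-5,-0.2,1],[-30,0,-5,-0.268,1],[-30,0,-5,-0.268,1]]'
python3 - <<'E'
from h import *
c=grab('wrist'); cv2.imwrite('pics/w3.png',cv2.resize(c['color'],None,fx=1.5,fy=1.5))
hsv=cv2.cvtColor(c['color'],cv2.COLOR_BGR2HSV)
m=((hsv[...,0]<8)|(hsv[...,0]>172))&(hsv[...,1]>170)&(hsv[...,2]>60)
v,u=np.nonzero(m); P=np.array([np.array(c['xyz'])+ray(c,a,b)*c['z_map'][b,a] for a,b in zip(u,v) if c['z_map'][b,a]>0])
k=(np.hypot(P[:,0]-.63,P[:,1]+.175)<.07)&(P[:,2]>.12); P=P[k]; print(len(P))
xy=P[:,:2]; ctr=xy.mean(0); d=np.linalg.svd(xy-ctr,full_matrices=False)[2][0]; d*=np.sign(d[0]); t=(xy-ctr)@d
print('ctr',ctr,'ang',np.arctan2(d[1],d[0]),'ext',t.min(),t.max())
for a in np.arange(t.min(),t.max(),.006):
    s=(t>=a)&(t<a+.006)
    if s.sum()>3: print(round(a*1e3), s.sum(), 'ztop',np.percentile(P[s,2],97).round(4),'lat',((xy[s]-ctr)@[-d[1],d[0]]).mean().round(4), (ctr+d*(a+.003)).round(4))
E
```

```text
clock: 6.6
tcp_pos: [0.5427, -0.1869, 0.2411]
orientation: [0.0, -0.205, 0.979, 0.0]
wrist_force: [-0.6, -0.3, -0.4]
finger_gap: 0.0855
grip_force: 0.0
1681
ctr [ 0.62391897 -0.17592946] ang 0.4029552945959973 ext -0.04732997854664763 0.05515668775811582
-47 206 ztop 0.167 lat 0.0001 [ 0.5831 -0.1933]
-41 141 ztop 0.1681 lat -0.0003 [ 0.5887 -0.191 ]
-35 66 ztop 0.1669 lat 0.0001 [ 0.5942 -0.1886]
-29 84 ztop 0.1651 lat -0.0002 [ 0.5997 -0.1863]
-23 80 ztop 0.165 lat -0.0 [ 0.6052 -0.1839]
-17 83 ztop 0.1648 lat -0.0 [ 0.6107 -0.1815]
-11 87 ztop 0.1647 lat 0.0001 [ 0.6163 -0.1792]
-5 98 ztop 0.1649 lat 0.0009 [ 0.6218 -0.1768]
1 154 ztop 0.1648 lat 0.0001 [ 0.6273 -0.1745]
7 95 ztop 0.1647 lat 0.0 [ 0.6328 -0.1721]
13 71 ztop 0.1651 lat -0.0004 [ 0.6383 -0.1698]
19 74 ztop 0.1648 lat -0.0003 [ 0.6439 -0.1674]
25 60 ztop 0.165 lat -0.0005 [ 0.6494 -0.1651]
31 68 ztop 0.1653 lat -0.0003 [ 0.6549 -0.1627]
37 69 ztop 0.1651 lat 0.0 [ 0.6604 -0.1604]
43 150 ztop 0.1675 lat 0.0 [ 0.6659 -0.158 ]
49 93 ztop 0.1681 lat 0.0001 [ 0.6715 -0.1557]
```

View pics/w3.png

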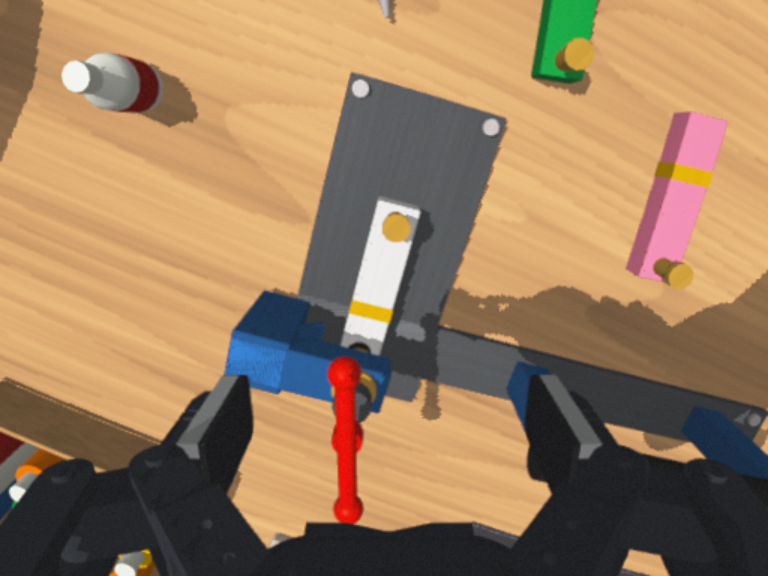

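The bar runs from (344,372) to (347,510), with its top at z = 0.165. That puts the joint at about 9.16 rad and the foot at about 38.2 mm, so it needs about 7.1 rad more. The block's plain end goes under the arm.

```bash
python3 to.py .629 -.1744 .140 .403
```

```text
shift [-84.4 -23.3 101. ] turn 0.009 t 6.65 tcp [ 0.5423 -0.1869  0.241 ] a 0.412 q6 -0.88 F [0.3 0.2 0.6] gap 0.0851 tilt [-0.0001  0.0004]
```

```bash
python3 -m handwheel '[[-40,-11,0,0.009,1],[-75,-20,0,0.009,1],[-84.4,-23.3,25,0.009,1],[-84.4,-23.3,65,0.009,1],[-84.4,-23.3,92,0.009,1],[-84.4,-23.3,101,0.009,1],[-84.4,-23.3,101,0.009,0.3],[-84.4,-23.3,101,0.009,0]]' 40
python3 -m handwheel '[[0,0,0,0,0],[0,0,0,0,0],[0,0,0,0,0],[0,0,0,0,0]]'
python3 to.py .629 -.1744 .140 .403
```

```text
clock: 7.45
tcp_pos: [0.6294, -0.1749, 0.1418]
orientation: [0.001, -0.2, 0.98, -0.0]
wrist_force: [0.5, -1.1, -0.2]
finger_gap: 0.059
grip_force: 0.0
clock: 7.85
tcp_pos: [0.6295, -0.1748, 0.1419]
orientation: [0.001, -0.201, 0.98, -0.001]
wrist_force: [-0.8, -0.7, 5.8]
finger_gap: 0.016
grip_force: 38.9
shift [0.3 0.5 1.9] turn 0.001 t 7.85 tcp [ 0.6295 -0.1748  0.1419] a 0.404 q6 -0.8 F [-0.8 -0.7  5.8] gap 0.016 tilt [ 0.0024 -0.0008]
```

```bash
python3 -m handwheel '[[0,0,0.1,0.15,0],[0,0,0.2,0.30,0],[0,0,0.3,0.45,0],[0,0,0.4,0.6,0],[0,0,0.5,0.74,0],[0,0,0.6,0.88,0],[0,0,0.65,1.0,0],[0,0,0.65,1.0,0]]'
python3 to.py .6295 -.1748 .140 .403
python3 - <<'E'
from h import *
c=grab('wrist'); cv2.imwrite('pics/w4.png',cv2.resize(c['color'],None,fx=1.5,fy=1.5))
E
```

```text
clock: 8.65
tcp_pos: [0.6297, -0.1732, 0.1413]
orientation: [0.001, 0.294, 0.956, 0.001]
wrist_force: [0.8, 4.9, 7.0]
finger_gap: 0.0165
grip_force: 39.1
shift [-0.8 -1.4  1.3] turn -1.0 t 8.65 tcp [ 0.6297 -0.1732  0.1413] a -0.597 q6 0.2 F [0.8 4.9 7. ] gap 0.0165 tilt [0.0027 0.0017]
```

View pics/w4.png

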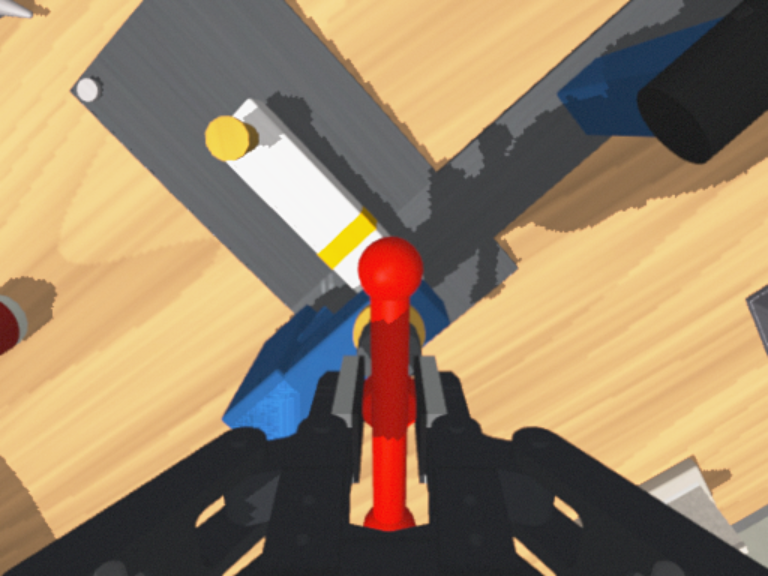

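The bar turned with the gripper: it runs straight down the picture at column 390, between the pads. I'll carry on turning.

```bash
python3 -m handwheel '[[0,0,0.1,0.15,0],[0,0,0.2,0.30,0],[0,0,0.3,0.45,0],[0,0,0.4,0.6,0],[0,0,0.5,0.75,0],[0,0,0.6,0.9,0],[0,0,0.7,1.05,0],[0,0,0.8,1.2,0]]' | grep wrist
python3 -m handwheel '[[0,0,0.1,0.15,0],[0,0,0.2,0.30,0],[0,0,0.3,0.45,0],[0,0,0.4,0.6,0],[0,0,0.5,0.75,0],[0,0,0.6,0.9,0],[0,0,0.7,1.05,0],[0,0,0.8,1.2,0]]' | grep wrist
python3 -m handwheel '[[0,0,0.1,0.15,0],[0,0,0.2,0.30,0],[0,0,0.2,0.30,0],[0,0,0.2,0.30,0]]' 
python3 to.py .6295 -.1745 .140 .403
```

```text
wrist_force: [5.5, 6.8, 4.4]
wrist_force: [8.1, 2.4, 2.1]
clock: 10.7
tcp_pos: [0.6327, -0.1744, 0.1396]
orientation: [-0.0, 0.997, -0.077, 0.004]
wrist_force: [8.0, 2.4, 2.0]
finger_gap: 0.0161
grip_force: 39.0
shift [-3.2  0.6 -0.4] turn 2.585 t 10.7 tcp [ 0.6327 -0.1744  0.1396] a 2.988 q6 2.9 F [8.  2.4 2. ] gap 0.0161 tilt [ 0.0085 -0.0002]
```

```bash
python3 -m handwheel '[[0,0,0,0,1],[0,0,0,0,1],[0,0,0,0,1],[0,0,-25,0,1],[0,0,-55,0,1],[0,0,-55,-0.15,1],[0,0,-55,-0.30,1],[0,0,-55,-0.45,1]]' | grep wrist
python3 -m handwheel '[[0,0,0,-0.15,1],[0,0,0,-0.30,1],[0,0,0,-0.45,1],[0,0,0,-0.6,1],[0,0,0,-0.75,1],[0,0,0,-0.9,1],[0,0,0,-1.05,1],[0,0,0,-1.2,1]]' | grep wrist
python3 -m handwheel '[[0,0,0,-0.15,1],[0,0,0,-0.30,1],[0,0,0,-0.45,1],[0,0,0,-0.6,1],[0,0,0,-0.75,1],[0,0,0,-0.9,1],[0,0,0,-1.05,1],[0,0,0,-1.2,1]]' | grep wrist
python3 -m handwheel '[[0,0,0,-0.15,1],[0,0,0,-0.29,1],[0,0,0,-0.29,1]]' | grep wrist
python3 - <<'E'
from h import *
c=grab('wrist')
hsv=cv2.cvtColor(c['color'],cv2.COLOR_BGR2HSV)
m=((hsv[...,0]<8)|(hsv[...,0]>172))&(hsv[...,1]>170)&(hsv[...,2]>60)
v,u=np.nonzero(m); P=np.array([np.array(c['xyz'])+ray(c,a,b)*c['z_map'][b,a] for a,b in zip(u,v) if c['z_map'][b,a]>0])
k=(np.hypot(P[:,0]-.63,P[:,1]+.175)<.07)&(P[:,2]>.14); P=P[k]
xy=P[:,:2]; ctr=xy.mean(0); d=np.linalg.svd(xy-ctr,full_matrices=False)[2][0]; d*=np.sign(d[0]); t=(xy-ctr)@d
print('n',len(P),'ctr',ctr,'ang',np.arctan2(d[1],d[0]),'ends',ctr+d*t.min(),ctr+d*t.max(),'ballz',np.percentile(P[:,2],98),'bar z',np.percentile(P[np.abs(t-t.min()-.025)<.01][:,2],95))
E
python3 to.py .631 -.1745 .1375 -.154
```

```text
wrist_force: [-0.1, 0.5, -0.1]
wrist_force: [0.3, -0.0, 0.2]
wrist_force: [-0.5, -0.1, -0.5]
wrist_force: [-0.5, 0.4, 0.4]
n 3314 ctr [ 0.6241414  -0.17279608] ang -0.15730698673992324 ends [ 0.57728214 -0.16536338] [ 0.68042421 -0.18172352] ballz 0.1653965146212286 bar z 0.16246639255053957
shift [-2.5  0.5 55.1] turn -0.005 t 13.45 tcp [ 0.6285 -0.1746  0.1926] a -0.159 q6 -0.23 F [ 0.4 -0.1 -0. ] gap 0.0856 tilt [-0.0007  0.0003]
```

```bash
python3 -m handwheel '[[-2.5,0.5,25,0,1],[-2.5,0.5,48,0,1],[-2.5,0.5,55,0,1],[-2.5,0.5,55,0,0.3],[-2.5,0.5,55,0,0],[-2.5,0.5,55,0,0],[-2.5,0.5,55,0,0],[-2.5,0.5,55,0,0]]' 40 | grep -E 'wrist|gap'
python3 -m handwheel '[[0,0,0,0,0],[0,0,0,0,0]]' | grep -E 'wrist|gap|grip'
python3 -m handwheel '[[0,0,0.1,0.15,0],[0,0,0.2,0.30,0],[0,0,0.3,0.45,0],[0,0,0.4,0.6,0],[0,0,0.5,0.75,0],[0,0,0.6,0.9,0],[0,0,0.7,1.05,0],[0,0,0.8,1.2,0]]' | grep wrist
python3 -m handwheel '[[0,0,0.1,0.15,0],[0,0,0.2,0.30,0],[0,0,0.3,0.45,0],[0,0,0.4,0.6,0],[0,0,0.5,0.75,0],[0,0,0.6,0.9,0],[0,0,0.7,1.05,0],[0,0,0.8,1.2,0]]' | grep wrist
python3 -m handwheel '[[0,0,0.1,0.15,0],[0,0,0.2,0.30,0],[0,0,0.3,0.45,0],[0,0,0.4,0.6,0],[0,0,0.5,0.75,0],[0,0,0.55,0.8,0],[0,0,0.55,0.8,0]]' 
python3 to.py .631 -.1745 .1375 -.154
```

```text
wrist_force: [-0.5, 0.7, 1.8]
finger_gap: 0.016
wrist_force: [-0.7, 1.8, 5.7]
finger_gap: 0.0164
grip_force: 39.1
wrist_force: [-1.9, -0.2, 6.7]
wrist_force: [-4.4, 2.2, 8.3]
clock: 16.75
tcp_pos: [0.6303, -0.174, 0.1369]
orientation: [-0.0, 0.994, -0.107, -0.001]
wrist_force: [-5.0, 2.4, 9.6]
finger_gap: 0.0161
grip_force: 39.4
shift [ 0.8  0.4 -0.6] turn 3.08 t 16.75 tcp [ 0.6303 -0.174   0.1369] a 2.926 q6 2.97 F [-5.   2.4  9.6] gap 0.0161 tilt [-0.0011  0.0003]
```

```bash
python3 -m handwheel '[[0,0,0,0,1],[0,0,0,0,1],[0,0,0,0,1],[0,0,-25,0,1],[0,0,-60,-0.1,1],[0,0,-60,-0.25,1],[0,0,-60,-0.4,1],[0,0,-60,-0.55,1]]' | grep wrist
python3 -m handwheel '[[0,0,0,-0.15,1],[0,0,0,-0.30,1],[0,0,0,-0.45,1],[0,0,0,-0.6,1],[0,0,0,-0.75,1],[0,0,0,-0.9,1],[0,0,0,-1.05,1],[0,0,0,-1.2,1]]' | grep wrist
python3 -m handwheel '[[0,0,0,-0.15,1],[0,0,0,-0.30,1],[0,0,0,-0.45,1],[0,0,0,-0.6,1],[0,0,0,-0.75,1],[0,0,0,-0.9,1],[0,0,0,-1.05,1],[0,0,0,-1.2,1]]' | grep wrist
python3 -m handwheel '[[0,0,0,-0.15,1],[0,0,0,-0.30,1],[0,0,0,-0.45,1],[0,0,0,-0.55,1],[0,0,0,-0.55,1]]' | grep wrist
python3 to.py .515 -.191 .2 .145
```

```text
wrist_force: [-0.2, 0.6, -0.1]
wrist_force: [0.1, 0.5, -0.5]
wrist_force: [0.3, -0.3, 0.3]
wrist_force: [0.4, -0.2, -0.1]
shift [117.5   0.4  -4.7] turn -0.001 t 19.65 tcp [ 0.6314 -0.1745  0.1953] a 0.144 q6 -0.54 F [ 0.4 -0.2 -0.1] gap 0.0855 tilt [-0.0004  0.0001]
```

```bash
python3 -m handwheel '[[20,0,-5,0,1],[55,0,-5,0,1],[90,0,-5,0,1],[117,0,-5,0,1],[117,0,-5,0,1],[117,0,-5,0,1]]' | grep wrist
python3 - <<'E'
from h import *
c=grab('wrist'); cv2.imwrite('pics/w5.png',cv2.resize(c['color'],None,fx=1.5,fy=1.5))
E
python3 to.py .5265 -.1893 .0425 .145
```

```text
wrist_force: [0.4, 0.1, 0.4]
shift [-10.2   0.9 158.5] turn -0.002 t 20.3 tcp [ 0.5163 -0.1915  0.201 ] a 0.143 q6 -0.64 F [ 0.3 -0.2  0.8] gap 0.0857 tilt [ 0.0013 -0.0004]
```

View pics/w5.png

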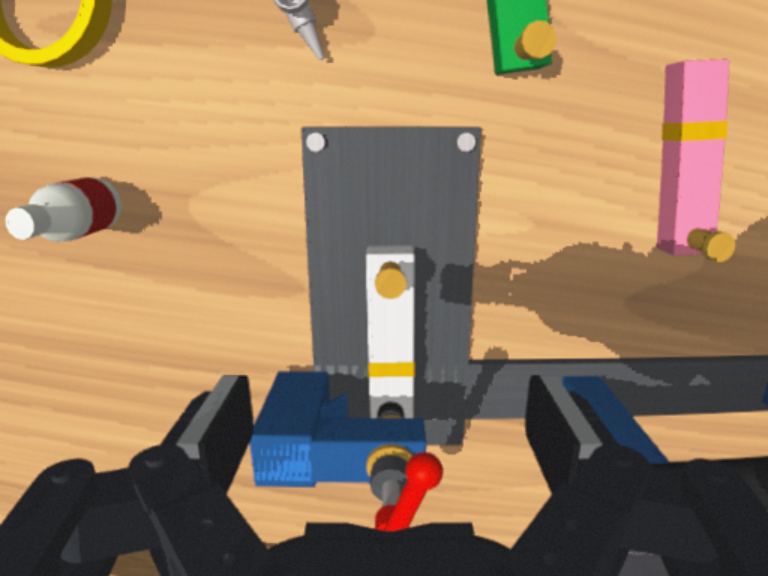

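The block is still square, with the knob at (390,282) and the foot on its top at (390,410). The bar's near ball at (424,468) leaves room for the gripper.

```bash
python3 -m handwheel '[[0,1,45,0,1],[0,1,90,0,1],[-6,1,125,0,1],[-10,1,150,0,1],[-10,1,158,0,1],[-10,1,158,0,0.3],[-10,1,158,0,0],[-10,1,158,0,0]]' 40 | grep -E 'wrist|gap'
python3 -m handwheel '[[0,0,0,0,0],[0,0,0,0,0],[0,0,0,0,0],[0,0,0,0,0]]'
python3 -m handwheel '[[2,0,0,0,0],[4,0,0,0,0],[6,0,0,0,0],[8,0,0,0,0],[10,0,0,0,0],[12,0,0,0,0],[14,0,0,0,0],[16,0,0,0,0]]'
```

```text
wrist_force: [-0.1, 0.3, 0.0]
finger_gap: 0.0438
clock: 21.5
tcp_pos: [0.5262, -0.1894, 0.0441]
orientation: [0.001, -0.072, 0.997, -0.001]
wrist_force: [-0.9, -0.1, 6.4]
finger_gap: 0.0174
grip_force: 38.9
clock: 22.3
tcp_pos: [0.514, -0.1917, 0.0442]
orientation: [0.005, -0.073, 0.997, -0.001]
wrist_force: [9.7, 1.1, -1.9]
finger_gap: 0.0177
grip_force: 39.0
```

```bash
python3 -m handwheel '[[3,0,0,0,0],[6,0,0,0,0],[9,0,0,0,0],[12,0,0,0,0],[15,0,0,0,0],[18,0,0,0,0],[21,0,0,0,0],[24,0,0,0,0]]' | grep -E 'wrist|tcp'
python3 -m handwheel '[[3,0,0,0,0],[6,0,0,0,0],[10,0,0,0,0],[14,0,0,0,0],[18,0,0,0,0],[20,0,0,0,0],[20,0,0,0,0],[20,0,0,0,0]]' | grep -E 'wrist|tcp'
python3 -m handwheel '[[0,0,0,0,1],[0,0,0,0,1],[0,0,0,0,1],[0,0,-20,0,1],[0,0,-60,0,1],[10,0,-105,0,1],[40,0,-150,0,1],[40,0,-150,0,1]]'
python3 - <<'E'
from h import *
c=grab('wrist'); cv2.imwrite('pics/w6.png',cv2.resize(c['color'],None,fx=1.5,fy=1.5))
E
```

```text
tcp_pos: [0.4896, -0.1956, 0.0451]
wrist_force: [6.4, 1.4, 7.2]
tcp_pos: [0.469, -0.1984, 0.0445]
wrist_force: [5.1, 0.9, 4.9]
clock: 24.7
tcp_pos: [0.4263, -0.2044, 0.1974]
orientation: [0.002, -0.072, 0.997, -0.002]
wrist_force: [1.2, -0.8, 0.0]
finger_gap: 0.0858
grip_force: 0.0
```

View pics/w6.png

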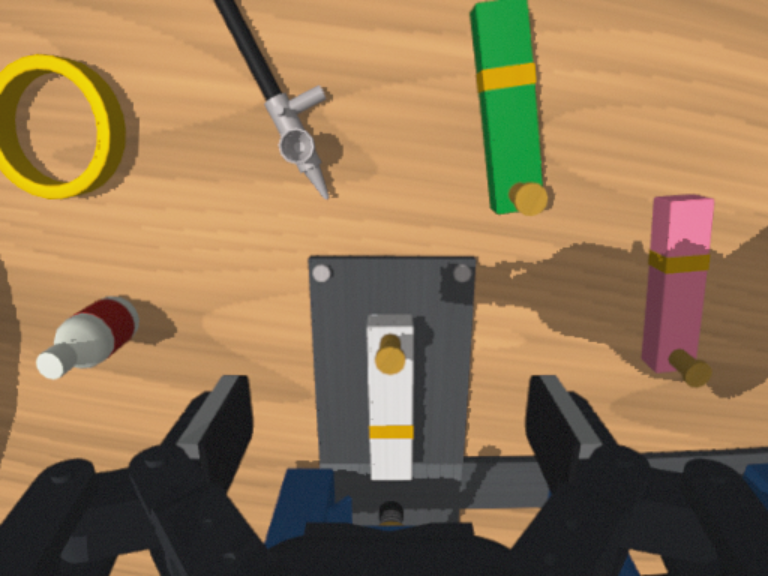

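The block lies flat on the plate with its plain end at (391,478), clear of the foot at (391,510). The gripper touches nothing, so I'll hand in.

```bash
python3 -c "
from workcell import workorder
print(workorder.hand_in())"
```

```text
the job is handed in; nothing more can be done
None
```

The job is handed in, with no verdict returned: the screw was turned down to an estimated foot height of 33.8 mm (worked out from the bar, not measured directly), the block was drawn out against a light drag (about 10 N at the wrist against about 5 N free), it lies flat and clear of the foot, and no bottle was touched.

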